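Lay out the titration place on the laboratory bench

ROBOT

A 6-joint arm with a two-finger parallel gripper is mounted at the origin on the work surface. World frame = base frame: x ahead of the robot, y to its left, z up, the work surface at z = 0. Lengths are in m, angles in rad, forces in N, time in s.
With the tool pointing down it reaches from about 0.225 to 0.875 m from the base axis. Payload 3.4 kg.
Tool frame: the origin (TCP) lies on the centre line of the jaws, within the pads' length; the fingertips stand 17 mm ahead of it and the grasp point (between the pads) lies 2 mm behind it (manip.finger_overhang is the distance from the TCP to the fingertips, in m); y points along the fingers, x is the direction in which the jaws open and shut, and the axes are right-handed (so a half turn about y gives the same grasp; the last joint's range is limited). The gripper opens to 85 mm and grips with 20 to 120 N. Pads are 22 mm wide; open, the fingers measure 114 mm over their backs; the gripper's body (76 mm by 85 mm) begins 54 mm behind the grasp point. The pads swing forward as they close: fully open they stand 13 mm farther back than shut.
Start: joints at [1.196, 0.276, 1.505, -0, 1.361, -0.121], TCP at [0.144, 0.557, 0.248] pointing down, gripper open.
Joint ranges: [-2.89, 2.89], [-0.75, 2.08], [0.22, 2.7], [-1.18, 4.32], [0.11, 2.71], [-2.7, 2.7]. Speed limits (rad/s): [2.57, 2.57, 3.14, 3.14, 3.14, 3.14].

INTERFACE

Orientations are given as a unit quaternion [w, x, y, z].
In Python, from rig import manip gives the robot as it stands.
- The arm moves only by the tool arm_command, never from a script. Its argument "commands" is a list of rows, each a list of 3 entries, a list of its own where there are three numbers: the finger opening in cm, from 0 to 8.54, then the shift along the world's x, y, z in cm, then the turn about the world's z in rad. A call has 1 to 12 rows; each row shifts and turns the commanded pose from where the row before left it; what a row does not reach is not made up. A row lasts 1/10 s, in which the tool goes at most 50 mm and 8.59 degrees, less where a joint would pass 70% of its speed; a pose out of reach is approached as far as the arm can. A call with a gripper value outside its range is refused whole. The fingers move at their own pace and stop on an object; "grip_force" is the grip in N (left out, the last holds). Time passes only in rows, so rows that do not move let the fingers close. It gives the time, the measured TCP pose, the force and the opening at its end, in the units of the state.
- manip.get_state(): the state, without advancing time (a new reading comes with each control period).
- manip.get_image(name): name is "side" or "top"; returns a dict with "pixels" (480x640x3 uint8, red, green, blue), "range_z" (480x640 float32, m along the optical axis (not along the pixel's ray), 0 where there is no reading), "intrinsics" (3x3 intrinsics, pixels), "k1" (the pictures are not rectified: a ray, as slopes to the right and down, at radius r is drawn at 1 + k1 r^2 times it, then the intrinsics apply), "R" (3x3) and "t" (3): a world point X has camera coordinates R X + t. Camera axes: x right, y down, z forward; pixel columns grow to the right and rows downward; lengths in m; the calibration is good to about 2 mm. A picture is of the moment at which its call begins.
- manip.sign_off(): hands the job in, once; it reports no verdict.
The state is a dict: "clock": time; "qpos": joint angles; "qd": joint speeds; "effort": joint torques, N m; "position": TCP position; "ee_rot": TCP orientation; "contact_force": force on the tool from outside, world axes, zero at the start; "moment": the same for the moment, N m; "width": finger opening in m.
Only numpy, scipy, OpenCV 4.12 (cv2) and the standard library are available. Lean on these libraries where they do the work, as an engineer would, in place of code of your own. Each camera call takes 0.05 s, during which the arm holds its last target.

TASK

Lay out the titration place on the dark rubber mat: stand the conical flask in the middle of the white tile and the beaker in the middle of the stirrer's round plate, put the white cover centrally on top of the beaker, and stand the small amber bottle on the mat midway between the centres of the tile and the stirrer. Everything stands upright, is set down gently rather than dropped, and is never tipped over; leave the big amber bottle and the mortar where they are.

Things in the scene. Friction and masses are not known exactly. Their poses are not given: they have to be found in the camera images.
- mat_mid (a point): Flat black rubber mat, 170 x 400 mm, 3 mm thick, fixed to the bench; its long side is its y axis and its place and yaw vary. This point is the middle of its upper face. The tile and the stirrer lie on it, one 135 mm to each side of this point along its y axis (either may be on either side), so this point is midway between their centres.
- tile_top (a point): White glazed square tile, 100 x 100 x 6 mm, fixed on the mat. This point is the centre of its upper face (z up).
- stirrer_top (a point): Magnetic stirrer: white box 120 x 120 mm with a round steel plate 100 mm across on top and two black knobs on one side, 45 mm high in all, fixed on the mat. This point is the centre of the plate's upper face (z up).
- beaker_mid (a point): Small clear glass beaker, open at the top, 52 mm outside diameter, straight sides, 70 mm tall, 3 mm wall, bluish, two white graduation rings, about 80 g. This point is on its axis half-way up, 35 mm above its underside (z along the axis, up).
- cover_grip (a point): White plastic beaker cover: flat disc 68 mm across and 5 mm thick with a plain upright round stem 18 mm in diameter on its middle, 46 mm tall in all, about 50 g; lies disc down. The disc's flat underside rests on the beaker's rim. This point is on the axis, on the stem, 32 mm above the underside (z along the axis, up).
- flask_neck (a point): Conical bluish clear glass flask: base 66 mm across, tapering to a straight neck 26 mm in diameter from 66 mm to 102 mm height, with a black stopper 23 mm across reaching 112 mm; about 120 g. This point is on the axis at mid-neck, 88 mm above the underside (z along the axis, up).
- bottle_mid (a point): The small amber bottle: closed brown glass bottle with a black cap, body 48 mm in diameter, 90 mm tall, plain paper label, straight sides to about 50 mm height, about 120 g. This point is on its axis half-way up, 45 mm above its underside (z along the axis, up).
- bigbottle_mid (a point): Bystander: the big amber bottle, same kind but 70 mm in diameter and 150 mm tall, loose. This point is on its axis half-way up, 75 mm above its underside.
- mortar_rim (a point): Bystander: white ceramic mortar bowl, 90 mm across the rim, 55 mm tall, loose. This point is the centre of its mouth, 55 mm above its underside.
There are look-alikes about, which are no part of the job. Leave any pink look-alike of the part that bears cover_grip alone.

How it is judged:
By the outcome, as a careful person would: the job done as asked, in the order asked, and still so for the second after the job is handed in, with the robot touching nothing.
It also fails if it takes over 125 s, if anything falls off the work surface, if the arm or the gripper's body presses on something with over 40 N, if the wrist force passes 120 N, or if a joint passes its speed limit or range.

## Working session

There is one attempt and no reset: what is moved stays moved. The work goes in short steps, Python scripts to look and compute and a tool call to move; the robot and the scene stay as the last step left them, time stands still between calls to the robot, and variables do not carry over. Pictures are saved under pics/ and viewed, and the job is handed in when it is done.

Besides the shell and the picture viewer there is one more tool, called after "Call:" as name([rows], argument=value, ...), one row to a line, values as JSON. arm_command: Moves the arm, as the interface text tells. Its arguments: {"type":"object","properties":{"commands":{"type":"array"},"grip_force":{"type":"number"}},"required":["commands"]}

```bash
mkdir -p pics; ls
cat > h.py <<'E'
import numpy as np, cv2, pickle
from rig import manip
def grab(tag):
    out={}
    for n in ("top","side"):
        im=manip.get_image(n); out[n]=im
        cv2.imwrite(f"pics/{n}_{tag}.png",im["pixels"][:,:,::-1])
    pickle.dump(out,open(f"{tag}.pkl","wb")); return out
def load(tag): return pickle.load(open(f"{tag}.pkl","rb"))
def ray(im,u,v):
    K=np.array(im["intrinsics"]);d=np.array([im["k1"],0,0,0,0.])
    # distortion model x_d = x(1+k1 r^2)
    p=cv2.undistortPoints(np.array([[[u,v]]],float),K,d)[0,0]
    R=np.array(im["R"]);t=np.array(im["t"])
    return -R.T@t, R.T@np.array([p[0],p[1],1.])
def onz(im,u,v,z):
    o,d=ray(im,u,v); return o+d*(z-o[2])/d[2]
def proj(im,X):
    K=np.array(im["intrinsics"]);R=np.array(im["R"]);t=np.array(im["t"])
    return cv2.projectPoints(np.array([X],float),cv2.Rodrigues(R)[0],t.astype(float),K,np.array([im["k1"],0,0,0,0.]))[0][0,0]
def tri(a,b):
    (o1,d1),(o2,d2)=a,b
    A=np.stack([d1,-d2],1); s=np.linalg.lstsq(A,o2-o1,rcond=None)[0]
    p=o1+d1*s[0];q=o2+d2*s[1]; return (p+q)/2,np.linalg.norm(p-q)
def depthpts(im):
    v,u=np.mgrid[0:480,0:640]
    K=np.array(im["intrinsics"]);
    p=cv2.undistortPoints(np.stack([u.ravel(),v.ravel()],1)[:,None].astype(float),K,np.array([im["k1"],0,0,0,0.]))[:,0]
    z=im["range_z"].ravel(); c=np.stack([p[:,0]*z,p[:,1]*z,z],1)
    X=(c-np.array(im["t"]))@np.array(im["R"]); X[z==0]=np.nan
    return X.reshape(480,640,3)
E
python3 - <<'E'
from h import *
o=grab("a")
for n in o: print(n,o[n]["intrinsics"],o[n]["k1"],-np.array(o[n]["R"]).T@o[n]["t"])
print(manip.get_state(), manip.finger_overhang)
E
```

```text
pics
top [[589.67238981   0.         317.59595317]
 [  0.         589.67238981 236.63462704]
 [  0.           0.           1.        ]] -0.10512376811922473 [ 0.28134329 -0.02909015  1.65773573]
side [[442.26380914   0.         318.52724837]
 [  0.         442.26380914 245.74479567]
 [  0.           0.           1.        ]] 0.030317691068902395 [ 0.45636878 -0.8560622   0.74171474]
{'clock': 0.1, 'qpos': array([ 1.19599687e+00,  2.76571613e-01,  1.50599338e+00, -1.29827270e-05,
        1.36071414e+00, -1.21017093e-01]), 'qd': array([ 0.00062667, -0.00022107, -0.00173551, -0.00074225,  0.00053759,
       -0.00142567]), 'effort': array([ 1.59248215e-03, -4.17702627e+01, -2.46406066e+01, -1.56341403e-04,
        5.94732701e-03,  3.28105637e-05]), 'position': array([0.14422136, 0.55616796, 0.2475087 ]), 'ee_rot': array([-0.5589456 ,  0.55956387,  0.43219531, -0.43321508]), 'contact_force': array([-0.34173083, -0.32939888,  0.31053154]), 'moment': array([-0.01826707,  0.01832099,  0.01194924]), 'width': 0.08532353631731894} 0.017
```

View pics/top_a.png

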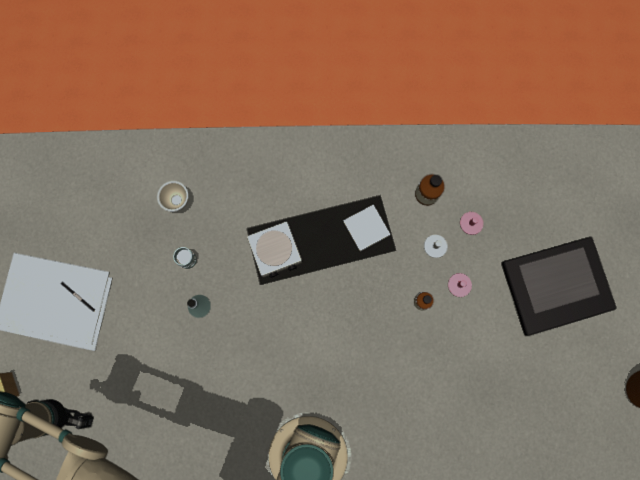

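View pics/side_a.png

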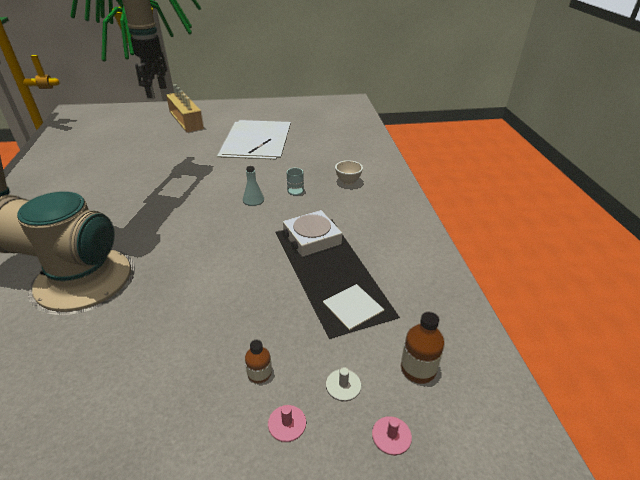

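The top view shows the stirrer plate at about (274,249), tile (367,228), flask (198,305), beaker (185,257), white cover (436,245), small bottle (425,300), big bottle (430,188) and mortar (173,196). The pink look-alikes are at (472,222) and (460,285). The side view shows the same things. Next I'll measure them.

```bash
cat > m1.py <<'E'
from h import *
o=load("a")
for n in o:
    im=o[n];X=depthpts(im);Z=X[...,2]
    g=cv2.cvtColor(im["pixels"],cv2.COLOR_RGB2HSV)
    cv2.imwrite(f"pics/zh_{n}.png",np.clip(np.nan_to_num(Z)*255/0.16,0,255).astype(np.uint8))
    bench=(abs(Z)<0.02)&(X[...,0]>.2)&(abs(X[...,1])<.5)
    print(n,"bench z",np.nanmedian(Z[bench]))
    m=((Z>0.02)&(X[...,0]>.2)&(X[...,0]<.85)&(abs(X[...,1])<.5)).astype(np.uint8)
    c,l,s,ce=cv2.connectedComponentsWithStats(m)
    for i in range(1,c):
        if s[i,4]>25:
            q=X[l==i]; hi=q[q[:,2]>np.nanmax(q[:,2])-.008]
            print(n,ce[i].round(1),s[i,:5],"mean",np.nanmean(q,0).round(4),"max z",np.nanmax(q[:,2]).round(4),"hi",hi.mean(0).round(4), len(hi))
E
python3 m1.py
python3 - <<'E'
import cv2
for n,(x,y,w,h),f in (("top",(150,170,345,150),2.3),("side",(220,140,220,320),1.85)):
    i=cv2.imread(f"pics/{n}_a.png")[y:y+h,x:x+w]
    cv2.imwrite(f"pics/{n}_crop.png",cv2.resize(i,None,fx=f,fy=f,interpolation=cv2.INTER_CUBIC))
E
```

```text
top bench z 0.0003823988144814706
top [429.8 188.5] [416 174  28  31 648] mean [ 0.7139 -0.3446  0.0993] max z 0.1573 hi [ 0.7254 -0.3512  0.152 ] 55
top [171.3 194.7] [157 182  31  29 484] mean [0.7227 0.3803 0.0427] max z 0.0643 hi [0.7133 0.3705 0.0591] 66
top [473.8 220.4] [469 217  10   8  49] mean [ 0.6359 -0.4777  0.0399] max z 0.0528 hi [ 0.6358 -0.4776  0.0489] 16
top [274.1 249.3] [ 247  222   55   56 1921] mean [0.5606 0.0866 0.0452] max z 0.0621 hi [0.5686 0.0918 0.0557] 57
top [437.8 243.9] [434 240   8   8  43] mean [ 0.5694 -0.3705  0.0425] max z 0.0541 hi [ 0.5698 -0.3711  0.0494] 17
top [184.1 257.2] [173 247  23  21 363] mean [0.5409 0.3366 0.0495] max z 0.0792 hi [0.5375 0.3418 0.0735] 26
top [461.9 283.6] [458 280   9   8  46] mean [ 0.457  -0.4323  0.0416] max z 0.0523 hi [ 0.4583 -0.4339  0.0475] 22
top [423.7 300.6] [415 292  18  19 264] mean [ 0.4102 -0.3193  0.0647] max z 0.0973 hi [ 0.4114 -0.3245  0.0923] 33
top [197.5 305.4] [187 296  22  20 328] mean [0.4061 0.2937 0.0603] max z 0.1207 hi [0.4081 0.3003 0.1152] 24
side bench z 0.0003504157762432842
side [
[... 336 characters left out ...]
0.9 230.6] [ 282  210   60   43 1643] mean [0.561  0.0689 0.0425] max z 0.0536 hi [0.5631 0.0827 0.0483] 768
side [423.1 347.3] [ 401  311   44   68 2084] mean [ 0.7155 -0.3721  0.0901] max z 0.1532 hi [ 0.7234 -0.3558  0.1498] 214
side [257.6 360. ] [245 339  27  40 786] mean [ 0.4138 -0.3379  0.058 ] max z 0.0931 hi [ 0.4129 -0.3274  0.0898] 115
side [343.7 375.3] [339 368  10  16 132] mean [ 0.5701 -0.3769  0.0377] max z 0.0484 hi [ 0.5709 -0.3746  0.0448] 68
side [286.1 413.2] [281 405  11  18 157] mean [ 0.4587 -0.4399  0.039 ] max z 0.0487 hi [ 0.4585 -0.4377  0.0452] 90
side [393.  425.7] [387 417  13  18 172] mean [ 0.6351 -0.4844  0.0385] max z 0.0482 hi [ 0.6358 -0.4823  0.0452] 96
```

View pics/top_crop.png

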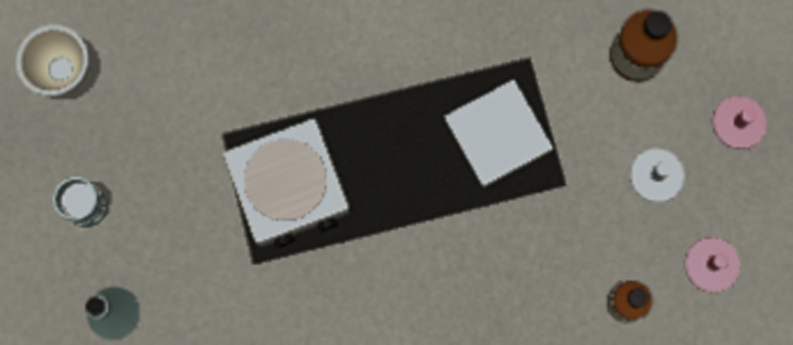

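View pics/side_crop.png

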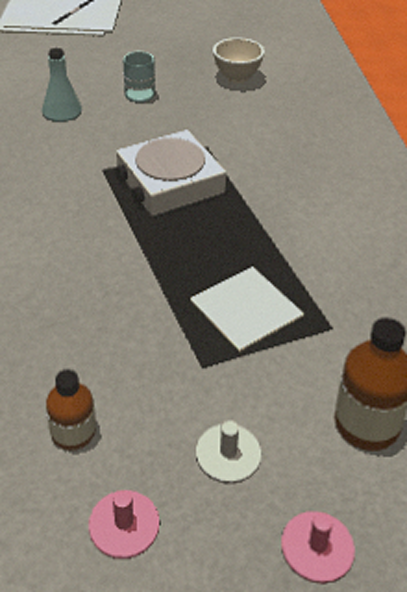

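```bash
cat > m2.py <<'E'
from h import *
import sys
o=load(sys.argv[1] if len(sys.argv)>1 else "a")
def cen(n,m,box):
    x0,y0,x1,y1=box
    mm=np.zeros_like(m,np.uint8); mm[y0:y1,x0:x1]=m[y0:y1,x0:x1]
    c,_=cv2.findContours(mm,cv2.RETR_EXTERNAL,cv2.CHAIN_APPROX_NONE)
    c=max(c,key=cv2.contourArea); M=cv2.moments(c); return np.array([M["m10"]/M["m00"],M["m01"]/M["m00"]]),c
H={n:cv2.cvtColor(o[n]["pixels"],cv2.COLOR_RGB2HSV).astype(int) for n in o}
white={n:(H[n][...,1]<30)&(H[n][...,2]>150) for n in o}
dark={n:(H[n][...,2]<45) for n in o}
beige={n:(H[n][...,1]>25)&(H[n][...,0]<15)&(H[n][...,2]>140) for n in o}
def rep(name,mask,bt,bs,z):
    a,ca=cen("top",mask["top"],bt); b,cb=cen("side",mask["side"],bs)
    P,g=tri(ray(o["top"],*a),ray(o["side"],*b))
    print(name,"px",a.round(1),b.round(1),"areas",cv2.contourArea(ca),cv2.contourArea(cb),"tri",P.round(4),"gap",round(g,4),"top@z",onz(o["top"],*a,z)[:2].round(4),"side@z",onz(o["side"],*b,z)[:2].round(4))
    return ca,cb
ca,cb=rep("tile",white,(335,195,395,260),(315,280,390,335),.009)
for n,c in (("top",ca),("side",cb)):
    p=np.array([onz(o[n],*q[0],.009)[:2] for q in c]).astype(np.float32)
    r=cv2.minAreaRect(p*1000); print("  tile rect",n,r)
ca,cb=rep("plate",beige,(245,220,305,280),(280,205,350,245),.048)
for n,c in (("top",ca),("side",cb)):
    p=np.array([onz(o[n],*q[0],.048)[:2] for q in c]).astype(np.float32)
    print("  plate circ",n,cv2.fitEllipse(p*1000))
matm={n:(H[n][...,2]<60) for n in o}
ca,cb=rep("mat",{n:(matm[n]|white[n]|beige[n]) for n in o},(245,190,400,290),(270,205,402,340),.003)
for n,c in (("top",ca),("side",cb)):
    p=np.array([onz(o[n],*q[0],.003)[:2] for q in c]).astype(np.float32)
    print("  mat rect",n,cv2.minAreaRect(p*1000))
ca,cb=rep("coverdisc",white,(420,230,450,262),(322,362,366,402),.005)
for n,c in (("top",ca),("side",cb)):
    p=np.array([onz(o[n],*q[0],.005)[:2] for q in c]).astype(np.float32)
    print("  disc",n,cv2.fitEllipse(p*1000),cv2.minEnclosingCircle(p*1000))
rep("botcap",dark,(415,290,440,312),(245,335,272,355),.09)
rep("flaskcap",dark,(180,295,205,315),(240,162,262,178),.112)
E
python3 m2.py
python3 - <<'E'
import cv2
for n,bs in {"top":[(170,240,45,80),(405,230,50,85)],"side":[(235,155,75,55),(235,335,135,75)]}.items():
  for k,(x,y,w,h) in enumerate(bs):
    i=cv2.imread(f"pics/{n}_a.png")[y:y+h,x:x+w]; f=min(780/w,590/h)
    cv2.imwrite(f"pics/z_{n}{k}.png",cv2.resize(i,None,fx=f,fy=f,interpolation=cv2.INTER_CUBIC)); print(n,k,f)
E
```

```text
tile px [366.3 227.2] [352.8 305.5] areas 1103.0 1324.0 tri [ 0.628  -0.1748  0.005 ] gap 0.0002 top@z [ 0.6271 -0.1745] side@z [ 0.6272 -0.1786]
  tile rect top ((627.3573608398438, -174.459716796875), (98.59042358398438, 98.47822570800781), 27.540435791015625)
  tile rect side ((627.4592895507812, -176.83651733398438), (98.99442291259766, 99.02003479003906), 26.978771209716797)
plate px [269.3 256. ] [311.9 225.3] areas 1.0 482.0 tri [0.5557 0.1009 0.0336] gap 0.0238 top@z [0.5413 0.0995] side@z [0.5654 0.0839]
  plate circ top ((525.048095703125, 99.03826904296875), (2.7657158374786377, 691.4241333007812), 90.02591705322266)
  plate circ side ((565.3076782226562, 85.03324890136719), (84.94263458251953, 90.08112335205078), 86.7082290649414)
mat px [320.2 239.5] [339.  287.9] areas 7832.5 6065.5 tri [ 0.6143 -0.043  -0.0675] gap 0.0133 top@z [ 0.5943 -0.0423] side@z [ 0.6067 -0.1128]
  mat rect top ((594.901611328125, -41.84016418457031), (168.33534240722656, 402.099609375), 13.448870658874512)
  mat rect side ((599.3143920898438, -47.17926025390625), (185.24766540527344, 403.209625
[... 169 characters left out ...]
 -0.3726]
  disc top ((571.3112182617188, -371.584228515625), (63.619930267333984, 64.26366424560547), 27.03298568725586) ((571.8349609375, -371.1988830566406), 33.765254974365234)
  disc side ((571.615966796875, -371.18060302734375), (65.33548736572266, 69.359375), 159.33058166503906) ((574.507568359375, -370.50506591796875), 37.17231369018555)
botcap px [426.5 298.2] [255.8 350.2] areas 16.0 40.0 tri [ 0.4138 -0.3261  0.0729] gap 0.0041 top@z [ 0.4143 -0.3226] side@z [ 0.4129 -0.3401]
flaskcap px [191.  302.8] [250.  170.1] areas 31.0 6.0 tri [0.41   0.3031 0.1016] gap 0.0 top@z [0.4091 0.3009] side@z [0.4107 0.2843]
top 0 7.375
top 1 6.9411764705882355
side 0 10.4
side 1 5.777777777777778
```

View pics/z_top0.png

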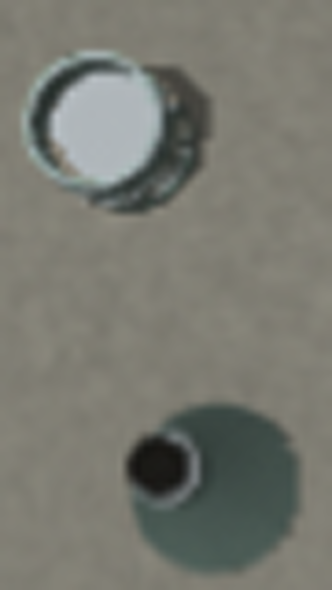

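View pics/z_side0.png

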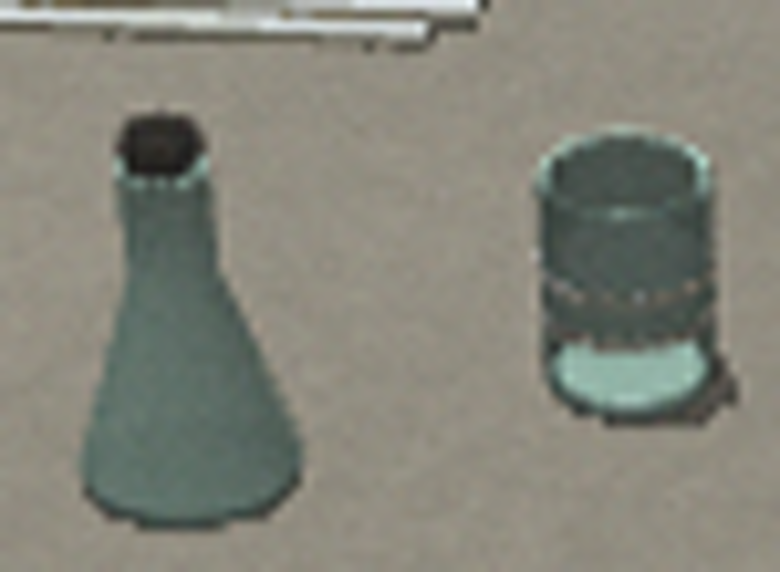

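View pics/z_top1.png

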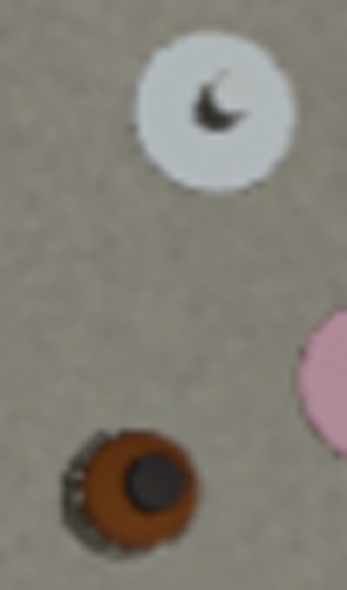

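View pics/z_side1.png

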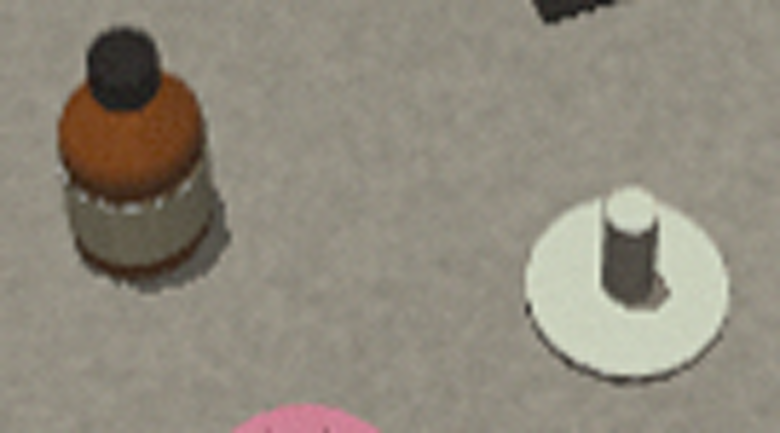

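```bash
cat > m3.py <<'E'
from h import *
o=load("a");T,S=o["top"],o["side"]
def r(n,a,b,z):
    P,g=tri(ray(T,*a),ray(S,*b)); print(n,"tri",P.round(4),"gap",round(g,4),"T@z",onz(T,*a,z)[:2].round(4),"S@z",onz(S,*b,z)[:2].round(4))
r("beaker rim",(182.3,255.8),(294.6,171.1),.07)
r("flask top",(191.3,302.4),(250.1,167.7),.112)
print("flask base top",onz(T,198.9,305.8,0.002))
for n,b in (("top",(245,220,305,280)),("side",(280,205,350,245))):
    im=o[n];L=cv2.cvtColor(im["pixels"],cv2.COLOR_RGB2LAB).astype(int)
    H=cv2.cvtColor(im["pixels"],cv2.COLOR_RGB2HSV).astype(int)
    p=tuple(np.array([274,249] if n=="top" else [312,225])); print(n,im["pixels"][p[1],p[0]],im["pixels"][(232,220)[n=="side"],(288,330)[n=="side"]])
    x0,y0,x1,y1=b
    P=im["pixels"].astype(int); d=P[...,0]-P[...,2]
    m=np.zeros(P.shape[:2],np.uint8); m[y0:y1,x0:x1]=((d>8)&(P[...,0]>140))[y0:y1,x0:x1]
    m=cv2.morphologyEx(m,cv2.MORPH_CLOSE,np.ones((3,3)))
    c=max(cv2.findContours(m,0,1)[0],key=cv2.contourArea)
    M=cv2.moments(c);print(n,"plate px",M["m10"]/M["m00"],M["m01"]/M["m00"],cv2.contourArea(c))
    q=np.array([onz(im,*k[0],.048)[:2] for k in c],np.float32)*1000; print(cv2.fitEllipse(q),cv2.minEnclosingCircle(q))
E
python3 m3.py
```

```text
beaker rim tri [0.5419 0.3368 0.0707] gap 0.001 T@z [0.5415 0.3369] S@z [0.5425 0.3382]
flask top tri [0.4107 0.3004 0.1108] gap 0.0009 T@z [0.4101 0.3001] S@z [0.4112 0.2983]
flask base top [0.40954041 0.30173489 0.002     ]
top [165 157 148] [176 183 187]
top plate px 273.6430375180375 247.7839105339105 924.0
((564.457763671875, 87.56855773925781), (95.50196838378906, 96.4468765258789), 34.77145767211914) ((564.8275756835938, 87.54022979736328), 49.350486755371094)
side [167 155 144] [189 194 200]
side plate px 316.634684147795 218.1900079459674 1678.0
((583.397705078125, 112.24775695800781), (162.72579956054688, 212.18252563476562), 62.79706954956055) ((574.4812622070312, 99.31480407714844), 126.1218490600586)
```

Run:
```python
from h import *
from scipy.spatial.transform import Rotation as Ro
o=load("a");T,S=o["top"],o["side"]
def r(n,a,b,z):
    P,g=tri(ray(T,*a),ray(S,*b)); print(n,"tri",P.round(4),"gap",round(g,4),"T@z",onz(T,*a,z)[:2].round(4),"S@z",onz(S,*b,z)[:2].round(4))
r("cap",(427.05,298.9),(255.9,342.9),.09)
r("stem",(438.4,242.8),(343.98,370.9),.046)
r("plate",(273.64,247.78),(311.9,225.3),.048)
s=manip.get_state();q=s["ee_rot"];R=Ro.from_quat(q[[1,2,3,0]]).as_matrix();print(R.round(3))
```

```text
cap tri [ 0.413  -0.3239  0.0902] gap 0.0011 T@z [ 0.4124 -0.324 ] S@z [ 0.4135 -0.3236]
stem tri [ 0.5717 -0.372   0.0444] gap 0.0009 T@z [ 0.5719 -0.3717] S@z [ 0.571  -0.3732]
plate tri [0.5653 0.0878 0.0451] gap 0.0011 T@z [0.5642 0.0876] S@z [0.5654 0.084 ]
[[ 0.251 -0.001 -0.968]
 [ 0.968 -0.002  0.251]
 [-0.002 -1.     0.   ]]
```

Call:
arm_command([
  [8.5, [2.96, -2.86, 0], -0.1465],
  [8.5, [2.96, -2.86, 0], -0.1465],
  [8.5, [2.96, -2.86, 0], -0.1465],
  [8.5, [2.96, -2.86, 0], -0.1465],
  [8.5, [2.96, -2.86, 0], -0.1465],
  [7, [2.96, -2.86, 0], -0.1465],
  [6, [2.96, -2.86, 0], -0.1465],
  [6, [2.96, -2.86, 0], -0.1465],
  [6, [2.96, -2.86, 0], -0.1465],
  [6, [0, 0, 0], 0],
  [6, [0, 0, 0], 0],
], grip_force=30)

```text
clock: 1.2
position: [0.411, 0.2985, 0.2479]
ee_rot: [-0.707, 0.707, -0.002, 0.001]
contact_force: [-0.5, -0.4, 0.8]
width: 0.06
```

Call:
arm_command([
  [6, [0, 0.15, -4], 0],
  [6, [-0.05, 0, -4], 0],
  [6, [0, 0, -2.8], 0],
  [6, [0, 0, 0], 0],
])

```text
clock: 1.6
position: [0.4062, 0.3001, 0.1367]
ee_rot: [-0.706, 0.709, -0.003, -0.003]
contact_force: [-0.3, 0.0, -0.2]
width: 0.06
```

Run:
```python
from h import *
o=grab("b")
print(manip.get_state()["position"])
a=cv2.imread("pics/top_b.png")[250:350,150:270];b=cv2.imread("pics/side_b.png")[120:220,190:310]
cv2.imwrite("pics/b2.png",np.hstack([cv2.resize(i,(396,330),interpolation=2) for i in (a,b)]))
```

```text
[0.40964721 0.30159155 0.14058965]
```

View pics/b2.png

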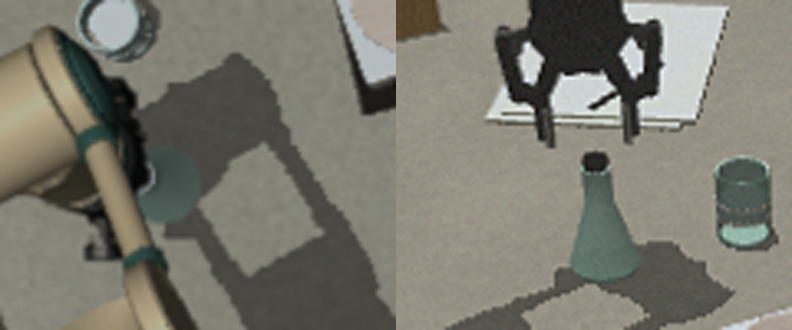

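Run:
```python
from h import *
o=grab("c");print(manip.get_state()["position"]);S=o["side"]
p=manip.get_state()["position"]
for dz in (0,-.017): print([proj(S,p+[dx,0,dz]).round(1) for dx in (-.03,0,.03)])
x,y,w,h=225,120,60,60
b=cv2.imread("pics/side_c.png")[y:y+h,x:x+w]
cv2.imwrite("pics/c2.png",cv2.resize(b,(600,600),interpolation=0)[:590])
```

```text
[0.41110709 0.3019257  0.14208339]
[array([238.4, 158.3]), array([249.1, 157.7]), array([259.7, 157.1])]
[array([239.1, 163.6]), array([249.6, 163. ]), array([260.1, 162.5])]
```

View pics/c2.png

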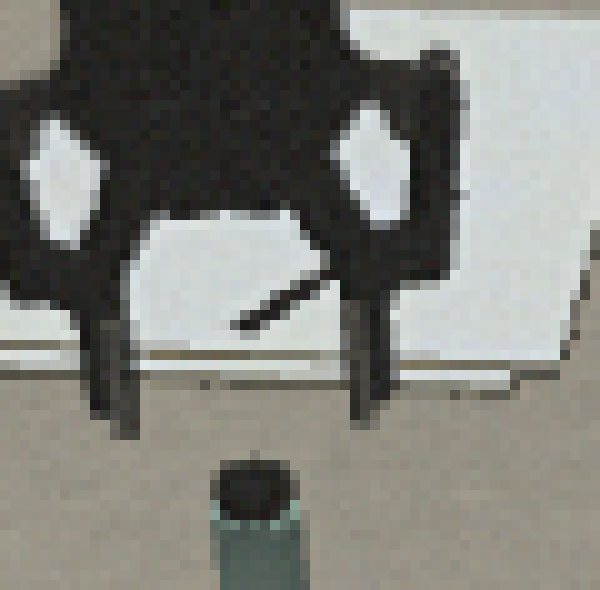

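Call:
arm_command([
  [6, [0, 0, -2], 0],
  [6, [0, 0, -2], 0],
  [6, [0, 0, -1.4], 0],
  [6, [0, 0, 0], 0],
  [6, [0, 0, 0], 0],
  [6, [0, 0, 0], 0],
])

```text
clock: 2.4
position: [0.4114, 0.3014, 0.0879]
ee_rot: [0.708, -0.707, -0.001, -0.002]
contact_force: [-0.1, 0.1, -0.0]
width: 0.0597
```

Run:
```python
from h import *
for i in range(4):
    manip.get_image("side"); print(manip.get_state()["position"].round(4))
```

```text
[0.4113 0.3013 0.0878]
[0.4111 0.3012 0.0875]
[0.4109 0.3011 0.0873]
[0.4107 0.301  0.0871]
```

Call:
arm_command([
  [4, [0, 0, 0], 0],
  [3.2, [0, 0, 0], 0],
  [2.9, [0, 0, 0], 0],
  [2.6, [0, 0, 0], 0],
  [2.3, [0, 0, 0], 0],
  [2.0, [0, 0, 0], 0],
  [1.5, [0, 0, 0], 0],
  [1.5, [0, 0, 0], 0],
  [1.5, [0, 0, 0], 0],
], grip_force=30)

```text
clock: 3.5
position: [0.4106, 0.3008, 0.0864]
ee_rot: [0.707, -0.707, 0.0, -0.001]
contact_force: [1.0, 0.6, 1.1]
width: 0.0252
```

Call:
arm_command([
  [1.5, [0, 0, 0.5], 0],
  [1.5, [0, 0, 1.5], 0],
  [1.5, [0, 0, 2.5], 0],
  [1.5, [0, 0, 2.5], 0],
  [1.5, [0, 0, 2], 0],
  [1.5, [0, 0, 1], 0],
  [1.5, [0.7, -1.5, 0], 0],
  [1.5, [1.3, -2.8, 0], 0],
  [1.5, [1.4, -3, 0], 0],
  [1.5, [1.4, -3, 0], 0],
])

```text
clock: 4.5
position: [0.4577, 0.1967, 0.1857]
ee_rot: [-0.707, 0.707, -0.001, -0.0]
contact_force: [0.9, -0.1, -1.7]
width: 0.0252
```

Call:
arm_command([
  [1.5, [1.4, -3, 0], 0],
  [1.5, [1.4, -3, 0], 0],
  [1.5, [1.4, -3, 0], 0],
  [1.5, [1.4, -3, 0], 0],
  [1.5, [1.4, -3, 0], 0],
  [1.5, [1.4, -3, 0], 0],
  [1.5, [1.4, -3, 0], 0],
  [1.5, [1.4, -3, 0], 0],
  [1.5, [1.4, -3, 0], 0],
  [1.5, [1.4, -3, 0], 0],
  [1.5, [1.4, -3, 0], 0],
  [1.5, [1, -2, 0], 0],
])

```text
clock: 5.7
position: [0.6224, -0.1542, 0.1851]
ee_rot: [0.707, -0.707, 0.002, -0.0]
contact_force: [-0.8, 1.3, -0.9]
width: 0.0252
```

Call:
arm_command([
  [1.5, [0.5, -1.3, 0], 0],
  [1.5, [0, 0, 0], 0],
  [1.5, [0, 0, 0], 0],
  [1.5, [0, 0, 0], 0],
  [1.5, [0, 0, 0], 0],
])

```text
clock: 6.2
position: [0.6268, -0.164, 0.1865]
ee_rot: [0.707, -0.707, 0.0, -0.0]
contact_force: [0.3, 0.9, -1.3]
width: 0.025
```

Call:
arm_command([
  [1.5, [0.05, -0.6, 0], 0],
  [1.5, [0, -0.55, -1.5], 0],
  [1.5, [0, 0, -2.5], 0],
  [1.5, [0, 0, -2], 0],
  [1.5, [0, 0, -1.6], 0],
  [1.5, [0, 0, 0], 0],
  [1.5, [0, 0, 0], 0],
  [1.5, [0, 0, 0], 0],
  [1.5, [0, 0, 0], 0],
  [1.5, [0, 0, 0], 0],
])

```text
clock: 7.2
position: [0.6282, -0.177, 0.1113]
ee_rot: [-0.707, 0.707, 0.0, 0.001]
contact_force: [0.3, -0.8, -2.0]
width: 0.0251
```

Run:
```python
from h import *
o=grab("d");print(manip.get_state()["position"])
a=cv2.imread("pics/top_d.png")[180:270,320:440];b=cv2.imread("pics/side_d.png")[210:350,280:420]
cv2.imwrite("pics/d2.png",np.hstack([cv2.resize(a,(400,300),interpolation=2),cv2.resize(b,(300,300),interpolation=2)]))
```

```text
[ 0.62801375 -0.17683239  0.11093275]
```

View pics/d2.png

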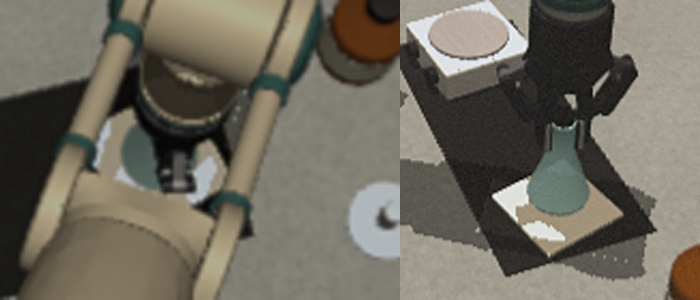

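The flask hangs upright over the tile in the side view. I'll lower it in small steps and watch the force.

Call:
arm_command([
  [1.5, [-0.05, 0.1, -0.5], 0],
  [1.5, [0, 0, -0.4], 0],
  [1.5, [0, 0, -0.2], 0],
  [1.5, [0, 0, -0.15], 0],
  [1.5, [0, 0, -0.1], 0],
  [1.5, [0, 0, 0], 0],
  [1.5, [0, 0, 0], 0],
  [1.5, [0, 0, 0], 0],
])

```text
clock: 8.1
position: [0.6274, -0.1758, 0.097]
ee_rot: [-0.707, 0.707, -0.0, 0.001]
contact_force: [0.9, -0.3, -1.6]
width: 0.025
```

Call:
arm_command([
  [1.5, [0, 0, -0.1], 0],
  [1.5, [0, 0, -0.05], 0],
  [1.5, [0, 0, 0], 0],
  [1.5, [0, 0, 0], 0],
])

```text
clock: 8.5
position: [0.6274, -0.1758, 0.0954]
ee_rot: [-0.707, 0.707, -0.0, 0.001]
contact_force: [-0.7, -0.5, -0.1]
width: 0.025
```

Call:
arm_command([
  [1.5, [0, 0, -0.05], 0],
  [1.5, [0, 0, 0], 0],
  [1.5, [0, 0, 0], 0],
])

```text
clock: 8.8
position: [0.6274, -0.1759, 0.0954]
ee_rot: [-0.707, 0.707, -0.0, 0.001]
contact_force: [-0.8, 0.7, 4.0]
width: 0.0252
```

Call:
arm_command([
  [2.5, [0, 0, 0], 0],
  [2.8, [0, 0, 0], 0],
  [3.5, [0, 0, 0], 0],
  [5, [0, 0, 0], 0],
  [5, [0, 0, 0], 0],
  [5, [0, 0, 1], 0],
  [5, [0, 0, 3], 0],
  [5, [0, 0, 4], 0],
  [5, [0, 0, 4], 0],
  [5, [0, 0, 1], 0],
])

```text
clock: 9.8
position: [0.6298, -0.1767, 0.2312]
ee_rot: [-0.706, 0.708, 0.003, 0.004]
contact_force: [0.8, -0.1, 0.8]
width: 0.0503
```

Call:
arm_command([
  [7, [-0.9, 4.7, 0], 0],
  [7.5, [-0.9, 4.7, 0], 0],
  [7.5, [-0.9, 4.7, 0], 0],
  [7.5, [-0.9, 4.7, 0], 0],
  [7.5, [-0.8, 4.7, 0], 0],
  [7.5, [-0.8, 4.7, 0], 0],
  [7.5, [-0.8, 4.7, 0], 0],
  [7.5, [-0.8, 4.7, 0], 0],
  [7.5, [-0.8, 4.7, 0], 0],
  [7.5, [-0.7, 4.7, 0], 0],
  [7.5, [-0.3, 4.3, 0], 0],
  [7.5, [0, 0, 0], 0],
])

```text
clock: 11.0
position: [0.54, 0.3426, 0.2245]
ee_rot: [0.708, -0.706, -0.001, 0.002]
contact_force: [-0.5, -0.0, -0.4]
width: 0.0746
```

Run:
```python
from h import *
o=grab("e");print(manip.get_state()["position"])
a=cv2.imread("pics/top_e.png")[180:270,320:440];b=cv2.imread("pics/side_e.png")[260:350,300:420]
cv2.imwrite("pics/e2.png",np.hstack([cv2.resize(a,(400,300),interpolation=2),cv2.resize(b,(400,300),interpolation=2)]))
```

```text
[0.54067675 0.33787837 0.22438223]
```

View pics/e2.png

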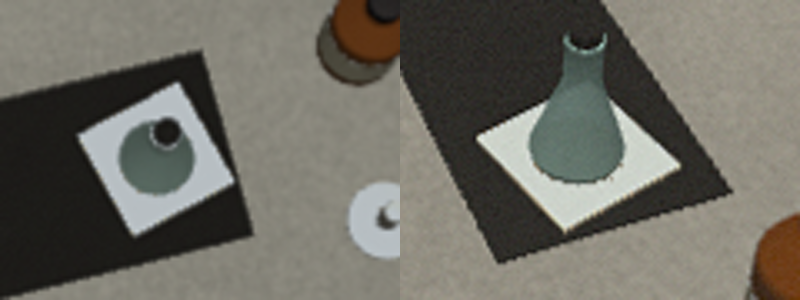

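The flask stands upright. In both views its base is centred on the tile to about 1 mm. Next is the beaker.

Call:
arm_command([
  [7.5, [0.1, -0.05, -3], 0],
  [7.5, [0, 0, -4], 0],
  [7.5, [0, 0, -4], 0],
  [7.5, [0, 0, -2], 0],
  [7.5, [0, 0, -1], 0],
  [7.5, [0, 0, 0], 0],
  [7.5, [0, 0, 0], 0],
  [7.5, [0, 0, 0], 0],
  [7.5, [0, 0, 0], 0],
])

```text
clock: 12.0
position: [0.5431, 0.337, 0.0864]
ee_rot: [0.708, -0.707, -0.0, -0.001]
contact_force: [0.7, 0.0, -0.3]
width: 0.0751
```

Run:
```python
from h import *
o=grab("f");print(manip.get_state()["position"])
a=cv2.imread("pics/top_f.png")[220:295,150:250];b=cv2.imread("pics/side_f.png")[120:220,240:340]
cv2.imwrite("pics/f2.png",np.hstack([cv2.resize(a,(400,300),interpolation=2),cv2.resize(b,(300,300),interpolation=2)]))
```

```text
[0.54273543 0.33696451 0.08588052]
```

View pics/f2.png

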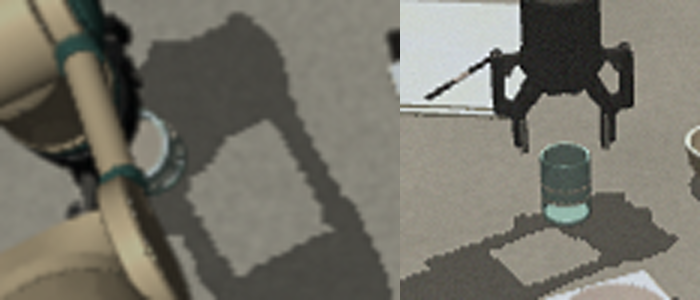

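Call:
arm_command([
  [7.5, [-0.05, 0, -1.5], 0],
  [7.5, [0, 0, -2], 0],
  [7.5, [0, 0, -1.4], 0],
  [7.5, [0, 0, -0.3], 0],
  [7.5, [0, 0, 0], 0],
  [7.5, [0, 0, 0], 0],
  [7.5, [0, 0, 0], 0],
  [6, [0, 0, 0], 0],
  [5.6, [0, 0, 0], 0],
  [5.3, [0, 0, 0], 0],
  [5.0, [0, 0, 0], 0],
  [4.5, [0, 0, 0], 0],
], grip_force=30)

```text
clock: 13.3
position: [0.5424, 0.3369, 0.0333]
ee_rot: [0.707, -0.707, 0.0, -0.001]
contact_force: [0.9, 0.1, 2.1]
width: 0.0505
```

Call:
arm_command([
  [4, [0, 0, 0], 0],
  [4, [0, 0, 0], 0],
  [4, [0, 0, 0], 0],
])

```text
clock: 13.6
position: [0.5424, 0.3369, 0.0333]
ee_rot: [0.707, -0.707, 0.0, -0.001]
contact_force: [1.0, -0.2, 4.4]
width: 0.0507
```

Call:
arm_command([
  [4, [0, 0, 0.5], 0],
  [4, [0, 0, 1.5], 0],
  [4, [0, 0, 2.5], 0],
  [4, [0, 0, 2.5], 0],
  [4, [0, 0, 2], 0],
  [4, [0, 0, 1], 0],
  [4, [0.2, -1.5, 0], 0],
  [4, [0.2, -2.5, 0], 0],
  [4, [0.3, -3, 0], 0],
  [4, [0.3, -3, 0], 0],
  [4, [0.3, -3, 0], 0],
  [4, [0.3, -3, 0], 0],
])

```text
clock: 14.8
position: [0.5562, 0.1742, 0.1309]
ee_rot: [-0.707, 0.708, -0.002, -0.001]
contact_force: [0.6, 0.2, -0.2]
width: 0.0504
```

Call:
arm_command([
  [4, [0.3, -3, 0], 0],
  [4, [0.2, -3, 0], 0],
  [4, [0.2, -2, 0], 0],
  [4, [0, -1, 0], 0],
  [4, [0, 0, 0], 0],
  [4, [0, 0, 0], 0],
  [4, [0, 0, -1.5], 0],
  [4, [0, 0, -1.5], 0],
  [4, [0, 0, 0], 0],
  [4, [0, 0, 0], 0],
  [4, [0, 0, 0], 0],
])

```text
clock: 15.9
position: [0.5653, 0.0874, 0.1035]
ee_rot: [0.707, -0.707, -0.0, -0.001]
contact_force: [-0.4, 0.0, -0.9]
width: 0.0503
```

Call:
arm_command([
  [4, [0, -0.1, -1], 0],
  [4, [0, 0, -0.6], 0],
  [4, [0, 0, -0.2], 0],
  [4, [0, 0, -0.1], 0],
  [4, [0, 0, 0], 0],
  [4, [0, 0, 0], 0],
  [4, [0, 0, 0], 0],
  [4, [0, 0, 0], 0],
])

```text
clock: 16.7
position: [0.5649, 0.0857, 0.084]
ee_rot: [-0.707, 0.707, -0.0, 0.001]
contact_force: [0.6, 1.0, -0.9]
width: 0.0505
```

Run:
```python
from h import *
o=grab("g");print(manip.get_state()["position"],manip.get_state()["contact_force"])
a=cv2.imread("pics/top_g.png")[210:285,230:330];b=cv2.imread("pics/side_g.png")[150:270,260:380]
cv2.imwrite("pics/g2.png",np.hstack([cv2.resize(a,(400,300),interpolation=2),cv2.resize(b,(400,400),interpolation=2)[-300:]]))
```

```text
[0.56487337 0.08572568 0.08397395] [ 0.91878012  0.24039273 -1.43690906]
```

View pics/g2.png

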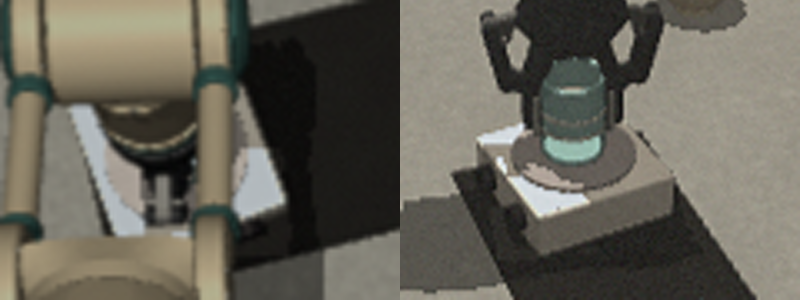

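The beaker hangs upright just above the plate. Its base at about x 572 lines up with the plate centre at about 574. Lowering it now.

Call:
arm_command([
  [4, [0.03, 0.08, -0.1], 0],
  [4, [0, 0, -0.1], 0],
  [4, [0, 0, 0], 0],
  [4, [0, 0, 0], 0],
  [4, [0, 0, 0], 0],
])

```text
clock: 17.3
position: [0.5651, 0.0865, 0.0818]
ee_rot: [-0.707, 0.707, -0.0, 0.001]
contact_force: [-0.1, -0.0, -0.7]
width: 0.0507
```

Call:
arm_command([
  [4, [0, 0, -0.06], 0],
  [4, [0, 0, 0], 0],
  [4, [0, 0, 0], 0],
])

```text
clock: 17.6
position: [0.5652, 0.0865, 0.0813]
ee_rot: [-0.707, 0.707, -0.0, 0.001]
contact_force: [-0.2, 0.7, 0.1]
width: 0.0506
```

Call:
arm_command([
  [4, [0, 0, -0.06], 0],
  [4, [0, 0, 0], 0],
  [4, [0, 0, 0], 0],
])

```text
clock: 17.9
position: [0.5652, 0.0865, 0.0813]
ee_rot: [-0.707, 0.707, -0.0, 0.001]
contact_force: [-0.7, 0.6, 4.9]
width: 0.0505
```

Call:
arm_command([
  [5.2, [0, 0, 0], 0],
  [5.6, [0, 0, 0], 0],
  [6.5, [0, 0, 0], 0],
  [7.2, [0, 0, 0], 0],
  [7.2, [0, 0, 0], 0],
  [7.2, [0, 0, 1], 0],
  [7.2, [0, 0, 3], 0],
  [7.2, [0, 0, 4], 0],
  [7.2, [0, 0, 4], 0],
  [7.2, [0, 0, 2], 0],
  [7.2, [0, 0, 0.8], 0],
])

```text
clock: 19.0
position: [0.5664, 0.0866, 0.2323]
ee_rot: [0.707, -0.707, -0.002, -0.003]
contact_force: [0.2, -0.2, -0.3]
width: 0.0722
```

Call:
arm_command([
  [5, [0, -4, 0], 0],
  [5, [0, -4.5, 0], 0],
  [4, [0, -4.5, 0], 0],
  [4, [0, -4.5, 0], 0],
  [4, [0.1, -4.5, 0], 0],
  [4, [0.1, -4.5, 0], 0],
  [4, [0.1, -4.5, 0], 0],
  [4, [0.1, -4.5, 0], 0],
  [4, [0.1, -4.5, 0], 0],
  [4, [0.1, -4.35, 0], 0],
  [4, [0, -1.5, 0], 0],
  [4, [0, 0, 0], 0],
])

```text
clock: 20.2
position: [0.5703, -0.3739, 0.227]
ee_rot: [0.708, -0.707, 0.002, -0.001]
contact_force: [-0.3, -0.0, 0.5]
width: 0.04
```

Run:
```python
from h import *
o=grab("i");print(manip.get_state()["position"])
T,S=o["top"],o["side"]
a=cv2.imread("pics/top_i.png")[210:285,230:330];b=cv2.imread("pics/side_i.png")[165:255,260:380]
cv2.imwrite("pics/i2.png",np.hstack([cv2.resize(a,(400,300),interpolation=2),cv2.resize(b,(400,300),interpolation=2)]))
```

```text
[ 0.57070791 -0.37055467  0.22774644]
```

View pics/i2.png

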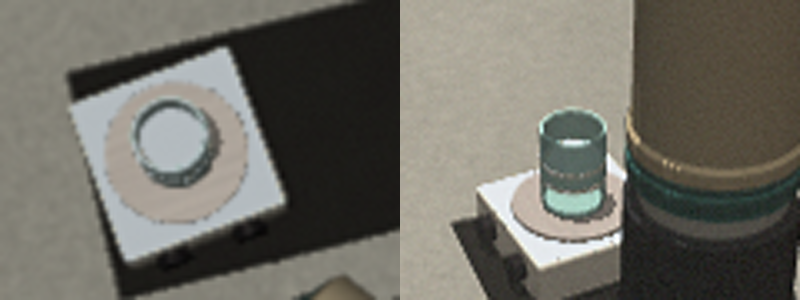

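Run:
```python
from h import *
o=load("i");T,S=o["top"],o["side"]
print(onz(T,272.6,244.25,.118),onz(T,273.75,247.4,.048),onz(S,311.4,202.45,.118))
print(tri(ray(T,272.6,244.25),ray(S,311.4,202.45)))
```

```text
[0.56145462 0.08525434 0.118     ] [0.56526791 0.0872627  0.048     ] [0.56477873 0.08720881 0.118     ]
(array([0.56293613, 0.08520942, 0.11902176]), np.float64(0.0032809837891518622))
```

Run:
```python
from h import *
b=cv2.imread("pics/top_i.png")[222:276,246:302];
b=cv2.resize(b,None,fx=10.5,fy=10.5,interpolation=0)
cv2.imwrite("pics/i3.png",b)
```

```text
(no output)
```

View pics/i3.png

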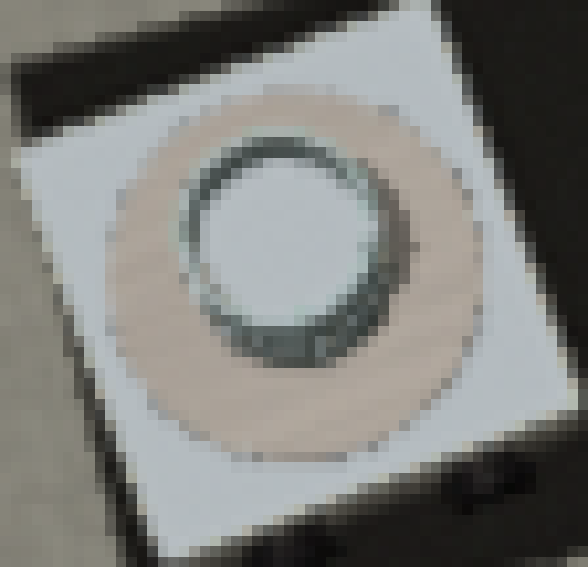

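The top view shows the beaker upright on the plate. The plate is centred at about (273.5,247.7) and the beaker is within 2 mm of that. Next is the cover.

Call:
arm_command([
  [4, [0.08, 0, -3], 0],
  [4, [0, 0, -4], 0],
  [4, [0, 0, -4], 0],
  [4, [0, 0, -2.5], 0],
  [4, [0, 0, -1], 0],
  [4, [0, 0, 0], 0],
  [4, [0, 0, 0], 0],
  [4, [0, 0, 0], 0],
  [4, [0, 0, 0], 0],
])

```text
clock: 21.2
position: [0.5727, -0.3725, 0.0855]
ee_rot: [-0.706, 0.708, 0.0, 0.001]
contact_force: [-0.1, -0.0, -1.2]
width: 0.0401
```

Run:
```python
from h import *
S=manip.get_image("side");p=manip.get_state()["position"];print(p,proj(S,[.5715,-.372,.046]),proj(S,p-[0,0,.017]))
b=cv2.resize(np.ascontiguousarray(S["pixels"][300:420,280:420,::-1]),(700,600),interpolation=2);cv2.imwrite("pics/j.png",b)
```

```text
[ 0.57250671 -0.37242289  0.08517239] [344.13072469 370.33383683] [345.22001131 363.1166304 ]
```

View pics/j.png

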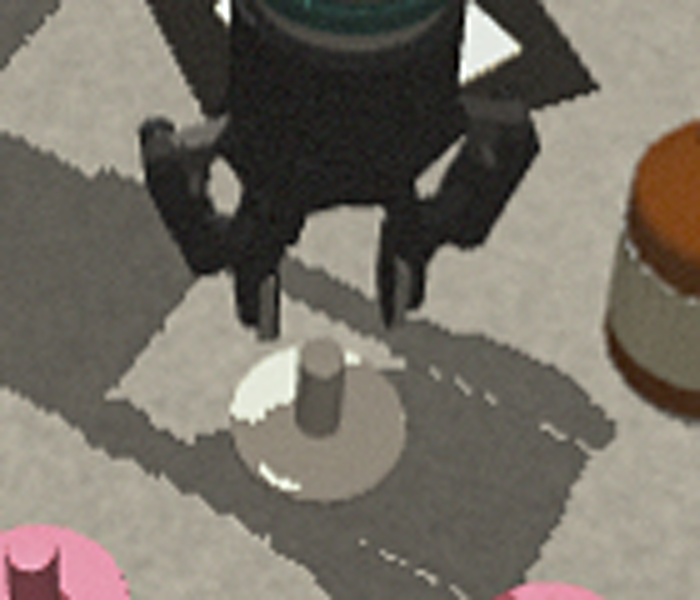

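Call:
arm_command([
  [4, [-0.15, 0.05, -2], 0],
  [4, [0, 0, -2], 0],
  [4, [0, 0, -1.2], 0],
  [4, [0, 0, -0.3], 0],
  [4, [0, 0, 0], 0],
  [4, [0, 0, 0], 0],
  [4, [0, 0, 0], 0],
  [3, [0, 0, 0], 0],
  [2.4, [0, 0, 0], 0],
  [2, [0, 0, 0], 0],
  [1.7, [0, 0, 0], 0],
  [1.2, [0, 0, 0], 0],
], grip_force=25)

```text
clock: 22.45
position: [0.5706, -0.3716, 0.029]
ee_rot: [-0.707, 0.707, -0.0, 0.001]
contact_force: [0.4, 0.5, 2.6]
width: 0.0174
```

Call:
arm_command([
  [1, [0, 0, 0], 0],
  [1, [0, 0, 0], 0],
  [1, [0, 0, 0], 0],
])

```text
clock: 22.75
position: [0.5706, -0.3716, 0.029]
ee_rot: [-0.707, 0.707, -0.0, 0.001]
contact_force: [1.0, 0.7, 3.8]
width: 0.0175
```

Call:
arm_command([
  [1, [0, 0, 0.5], 0],
  [1, [0, 0, 2], 0],
  [1, [0, 0, 3], 0],
  [1, [0, 0, 3.5], 0],
  [1, [0, 0, 3.5], 0],
  [1, [0, 0, 2.5], 0],
  [1, [0, 0, 2], 0],
  [1, [0, 2, 0], 0],
  [1, [0, 3, 0], 0],
  [1, [0, 3.5, 0], 0],
  [1, [-0.1, 3.5, 0], 0],
  [1, [-0.1, 3.5, 0], 0],
])

```text
clock: 23.95
position: [0.5668, -0.2133, 0.1967]
ee_rot: [0.708, -0.706, 0.002, 0.001]
contact_force: [1.1, 0.6, -0.9]
width: 0.0174
```

Call:
arm_command([
  [1, [-0.1, 3.5, 0], 0],
  [1, [-0.1, 3.5, 0], 0],
  [1, [-0.1, 3.5, 0], 0],
  [1, [0, 3.5, 0], 0],
  [1, [0, 3.5, 0], 0],
  [1, [0, 3.5, 0], 0],
  [1, [0, 3.5, 0], 0],
  [1, [0, 3, 0], 0],
  [1, [0, 2, 0], 0],
  [1, [0, 0.7, 0], 0],
  [1, [0, 0, 0], 0],
  [1, [0, 0, 0], 0],
])

```text
clock: 25.15
position: [0.5647, 0.085, 0.198]
ee_rot: [-0.707, 0.707, -0.001, 0.0]
contact_force: [-0.3, -0.2, -0.4]
width: 0.0172
```

Call:
arm_command([
  [1, [0, 0, -1.5], 0],
  [1, [0, 0, -1.5], 0],
  [1, [0, 0, 0], 0],
  [1, [0, 0, 0], 0],
  [1, [0, 0, 0], 0],
])

```text
clock: 25.65
position: [0.566, 0.0849, 0.1694]
ee_rot: [-0.707, 0.707, -0.0, 0.001]
contact_force: [-0.2, 0.4, 0.6]
width: 0.0174
```

Run:
```python
from h import *
o=grab("k");print(manip.get_state()["position"])
a=cv2.imread("pics/top_k.png")[210:285,230:330];b=cv2.imread("pics/side_k.png")[150:240,260:380]
cv2.imwrite("pics/k2.png",np.hstack([cv2.resize(a,(300,225),interpolation=2),cv2.resize(b[:, :],(490,368),interpolation=2)[-225-100:-100]]))
```

```text
[0.56595463 0.0851742  0.16946717]
```

View pics/k2.png

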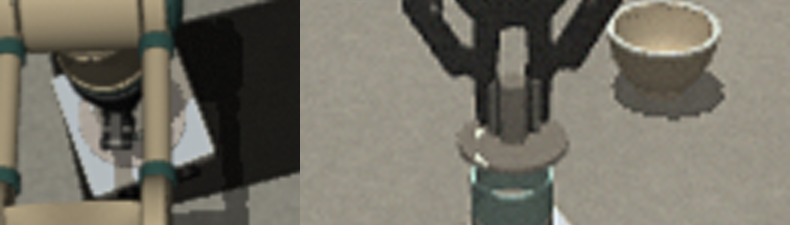

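The cover is level and centred over the beaker in the side view (disc at about x 513, beaker at about 512). Lowering it now.

Call:
arm_command([
  [1, [-0.05, 0.05, -1], 0],
  [1, [0, 0, -0.5], 0],
  [1, [0, 0, -0.3], 0],
  [1, [0, 0, -0.2], 0],
  [1, [0, 0, 0], 0],
  [1, [0, 0, 0], 0],
  [1, [0, 0, 0], 0],
  [1, [0, 0, 0], 0],
])

```text
clock: 26.55
position: [0.5651, 0.086, 0.1488]
ee_rot: [0.707, -0.707, 0.0, -0.001]
contact_force: [-1.0, 0.1, -0.9]
width: 0.0172
```

Call:
arm_command([
  [1, [0, 0, -0.1], 0],
  [1, [0, 0, 0], 0],
  [1, [0, 0, 0], 0],
])

```text
clock: 26.85
position: [0.5648, 0.086, 0.1476]
ee_rot: [-0.707, 0.707, -0.001, 0.001]
contact_force: [1.1, 0.3, -0.7]
width: 0.0175
```

Call:
arm_command([
  [1, [0, 0, -0.06], 0],
  [1, [0, 0, 0], 0],
  [1, [0, 0, 0], 0],
])

```text
clock: 27.15
position: [0.5649, 0.086, 0.147]
ee_rot: [-0.707, 0.707, -0.0, 0.001]
contact_force: [0.6, -0.3, -1.1]
width: 0.0174
```

Call:
arm_command([
  [1, [0, 0, -0.04], 0],
  [1, [0, 0, 0], 0],
  [1, [0, 0, 0], 0],
])

```text
clock: 27.45
position: [0.5649, 0.086, 0.147]
ee_rot: [-0.707, 0.707, -0.0, 0.001]
contact_force: [-0.8, -0.3, 3.6]
width: 0.0171
```

Call:
arm_command([
  [1.8, [0, 0, 0], 0],
  [2.2, [0, 0, 0], 0],
  [3, [0, 0, 0], 0],
  [4, [0, 0, 0], 0],
  [4, [0, 0, 0], 0],
  [4, [0, 0, 1], 0],
  [4, [0, 0, 3], 0],
  [4, [0, 0, 4], 0],
  [4, [0, 0, 2], 0],
])

```text
clock: 28.35
position: [0.5663, 0.0861, 0.2508]
ee_rot: [0.707, -0.707, -0.002, -0.003]
contact_force: [-0.3, -0.1, 0.9]
width: 0.0403
```

Call:
arm_command([
  [7, [-1.4, -3.8, 0], 0],
  [7, [-1.5, -4.1, 0], 0],
  [7, [-1.5, -4.1, 0], 0],
  [7, [-1.5, -4.1, 0], 0],
  [7, [-1.5, -4.1, 0], 0],
  [7, [-1.6, -4.1, 0], 0],
  [7, [-1.6, -4.1, 0], 0],
  [7, [-1.6, -4.1, 0], 0],
  [7, [-1.5, -4.1, 0], 0],
  [7, [-1.5, -4.4, 0], 0],
  [7, [0, 0, 0], 0],
  [7, [0, 0, 0], 0],
])

```text
clock: 29.55
position: [0.4125, -0.3247, 0.247]
ee_rot: [0.707, -0.707, 0.001, -0.002]
contact_force: [0.2, 0.2, -0.4]
width: 0.0699
```

Run:
```python
from h import *
o=grab("l");print(manip.get_state()["position"])
a=cv2.imread("pics/top_l.png")[210:285,230:330];b=cv2.imread("pics/side_l.png")[165:255,260:380]
cv2.imwrite("pics/l2.png",np.hstack([cv2.resize(a,(400,300),interpolation=2),cv2.resize(b,(400,300),interpolation=2)]))
```

```text
[ 0.41309019 -0.3230622   0.24694824]
```

View pics/l2.png

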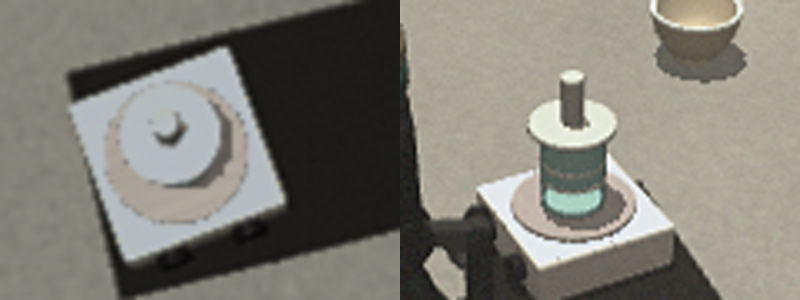

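The cover sits level and central on the beaker in both views. Next is the small bottle.

Call:
arm_command([
  [7, [0, -0.05, -3], 0],
  [7, [0, 0, -4], 0],
  [7, [0, 0, -3.5], 0],
  [7, [0, 0, -2], 0],
  [7, [0, 0, -0.7], 0],
  [7, [0, 0, 0], 0],
  [7, [0, 0, 0], 0],
  [7, [0, 0, 0], 0],
  [7, [0, 0, 0], 0],
])

```text
clock: 30.55
position: [0.4135, -0.325, 0.1159]
ee_rot: [-0.706, 0.708, 0.0, 0.001]
contact_force: [-0.5, 0.7, -0.8]
width: 0.0701
```

Run:
```python
from h import *
S=manip.get_image("side");p=manip.get_state()["position"];print(p,proj(S,[.413,-.3238,.09]),proj(S,p-[0,0,.017]))
b=cv2.resize(np.ascontiguousarray(S["pixels"][280:400,190:330,::-1]),(700,600),interpolation=2);cv2.imwrite("pics/m.png",b)
```

```text
[ 0.41331626 -0.32491463  0.11565682] [255.64221486 343.0196137 ] [255.43826367 340.44146376]
```

View pics/m.png

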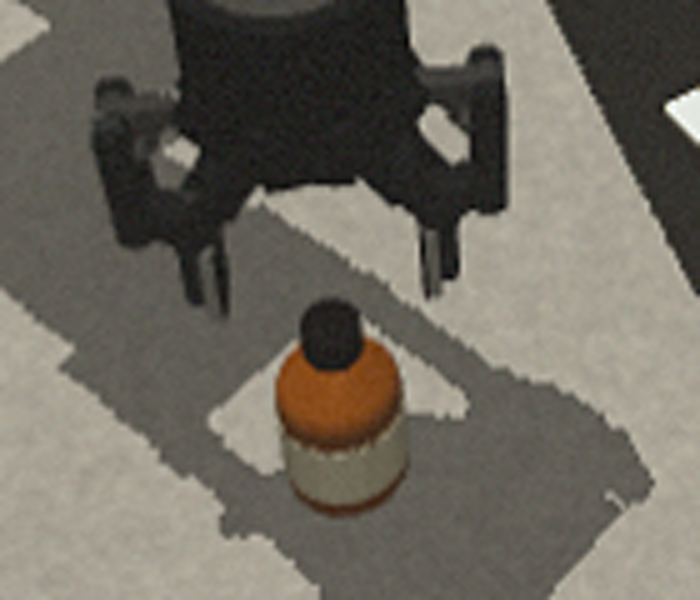

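Call:
arm_command([
  [7, [0.05, 0.1, -2], 0],
  [7, [0, 0, -2.2], 0],
  [7, [0, 0, -2], 0],
  [7, [0, 0, -0.8], 0],
  [7, [0, 0, 0], 0],
  [7, [0, 0, 0], 0],
  [7, [0, 0, 0], 0],
  [6, [0, 0, 0], 0],
  [5.3, [0, 0, 0], 0],
  [5, [0, 0, 0], 0],
  [4.7, [0, 0, 0], 0],
  [4.4, [0, 0, 0], 0],
], grip_force=30)

```text
clock: 31.8
position: [0.4134, -0.3236, 0.0451]
ee_rot: [-0.707, 0.707, -0.0, 0.001]
contact_force: [-0.5, 0.8, 4.3]
width: 0.0468
```

Call:
arm_command([
  [4, [0, 0, 0], 0],
  [4, [0, 0, 0], 0],
  [4, [0, 0, 0], 0],
])

```text
clock: 32.1
position: [0.4135, -0.3236, 0.0451]
ee_rot: [-0.707, 0.707, -0.0, 0.001]
contact_force: [-1.3, 0.7, 5.2]
width: 0.0466
```

Call:
arm_command([
  [4, [0, 0, 0.5], 0],
  [4, [0, 0, 1.5], 0],
  [4, [0, 0, 3], 0],
  [4, [0, 0, 3.5], 0],
  [4, [0, 0, 2.5], 0],
  [4, [0, 0, 2], 0],
  [4, [0.7, 1.1, 0], 0],
  [4, [1.4, 2.1, 0], 0],
  [4, [1.8, 2.7, 0], 0],
  [4, [1.8, 2.7, 0], 0],
  [4, [1.8, 2.8, 0], 0],
  [4, [1.8, 2.8, 0], 0],
])

```text
clock: 33.3
position: [0.5063, -0.1789, 0.1728]
ee_rot: [0.708, -0.706, 0.001, 0.0]
contact_force: [-0.2, 0.3, -1.2]
width: 0.0468
```

Call:
arm_command([
  [4, [1.8, 2.8, 0], 0],
  [4, [1.8, 2.8, 0], 0],
  [4, [1.8, 2.8, 0], 0],
  [4, [1.8, 2.8, 0], 0],
  [4, [1.2, 1.8, 0], 0],
  [4, [0.4, 0.7, 0], 0],
  [4, [0, 0, 0], 0],
  [4, [0, 0, 0], 0],
  [4, [0, 0, 0], 0],
])

```text
clock: 34.2
position: [0.5936, -0.0454, 0.1743]
ee_rot: [-0.707, 0.707, -0.001, 0.001]
contact_force: [-0.7, 0.7, -1.8]
width: 0.047
```

Call:
arm_command([
  [4, [0, 0, -2], 0],
  [4, [0, 0, -3], 0],
  [4, [0, 0, -3], 0],
  [4, [0, 0, -2], 0],
  [4, [0, 0, -1], 0],
  [4, [0, 0, 0], 0],
  [4, [0, 0, 0], 0],
  [4, [0, 0, 0], 0],
  [4, [0, 0, 0], 0],
])

```text
clock: 35.1
position: [0.5952, -0.0447, 0.0659]
ee_rot: [-0.707, 0.707, 0.0, 0.001]
contact_force: [-0.6, 0.1, -1.5]
width: 0.0468
```

Call:
arm_command([
  [4, [0.1, 0, -0.8], 0],
  [4, [0, 0, -0.5], 0],
  [4, [0, 0, -0.2], 0],
  [4, [0, 0, 0], 0],
  [4, [0, 0, 0], 0],
  [4, [0, 0, 0], 0],
  [4, [0, 0, 0], 0],
])

```text
clock: 35.8
position: [0.5956, -0.0445, 0.0498]
ee_rot: [-0.707, 0.707, -0.0, 0.001]
contact_force: [-0.1, -0.1, -0.9]
width: 0.0466
```

Run:
```python
from h import *
S=manip.get_image("side");s=manip.get_state();print(s["position"],s["contact_force"])
b=cv2.resize(np.ascontiguousarray(S["pixels"][200:340,260:420,::-1]),(640,560),interpolation=2);cv2.imwrite("pics/n.png",b)
```

```text
[ 0.59552623 -0.04452893  0.04981717] [-0.46049474 -0.46087299 -0.804947  ]
```

View pics/n.png

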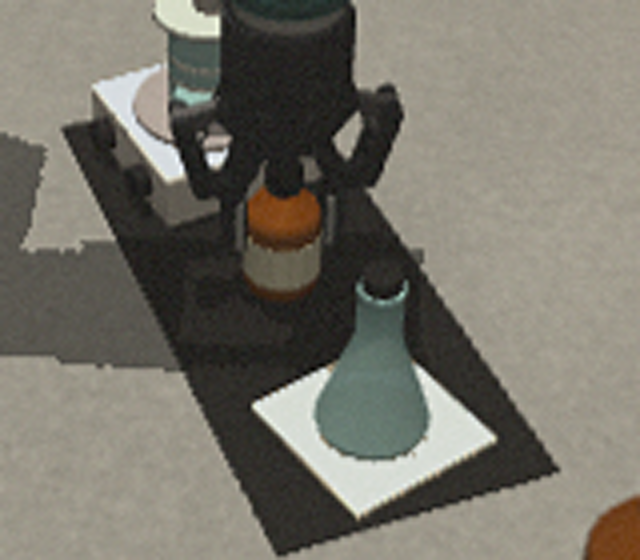

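The bottle hangs upright over the middle of the mat. Setting it down.

Call:
arm_command([
  [4, [0.05, 0, -0.1], 0],
  [4, [0, 0, -0.04], 0],
  [4, [0, 0, 0], 0],
  [4, [0, 0, 0], 0],
  [4, [0, 0, 0], 0],
])

```text
clock: 36.35
position: [0.5959, -0.0445, 0.0482]
ee_rot: [-0.707, 0.707, -0.001, 0.001]
contact_force: [0.8, 0.1, -2.1]
width: 0.0467
```

Call:
arm_command([
  [4, [0, 0, -0.06], 0],
  [4, [0, 0, 0], 0],
  [4, [0, 0, 0], 0],
])

```text
clock: 36.65
position: [0.5959, -0.0445, 0.0481]
ee_rot: [-0.707, 0.707, -0.0, 0.001]
contact_force: [-0.8, 0.3, 4.3]
width: 0.0469
```

Contact is made, so I'll release, rise and back away.

Call:
arm_command([
  [4.9, [0, 0, 0], 0],
  [5.4, [0, 0, 0], 0],
  [6.2, [0, 0, 0], 0],
  [6.8, [0, 0, 0], 0],
  [6.8, [0, 0, 0], 0],
  [6.8, [0, 0, 1], 0],
  [6.8, [0, 0, 3], 0],
  [6.8, [0, 0, 4], 0],
  [6.8, [0, 0, 4], 0],
  [6.8, [0, 0, 4], 0],
  [6.8, [0, 0, 4], 0],
])

```text
clock: 37.75
position: [0.5956, -0.0444, 0.2502]
ee_rot: [-0.707, 0.707, -0.0, 0.001]
contact_force: [0.6, 1.3, 0.0]
width: 0.068
```

Call:
arm_command([
  [6.8, [-4, 0, 0], 0],
  [6.8, [-4.5, 0, 0], 0],
  [6.8, [-4.5, 0, 0], 0],
  [6.8, [-4.5, 0, 0], 0],
  [6.8, [-4.5, 0, 0], 0],
  [6.8, [-3, 0, 0], 0],
  [6.8, [0, 0, 0], 0],
  [6.8, [0, 0, 0], 0],
])

```text
clock: 38.55
position: [0.346, -0.0446, 0.2486]
ee_rot: [-0.707, 0.707, 0.0, 0.002]
contact_force: [-0.4, -0.0, -0.6]
width: 0.0679
```

Run:
```python
from h import *
o=grab("p");print(manip.get_state()["position"],manip.get_state()["clock"])
```

```text
[ 0.34708841 -0.04474567  0.24828937] 38.65
```

View pics/top_p.png

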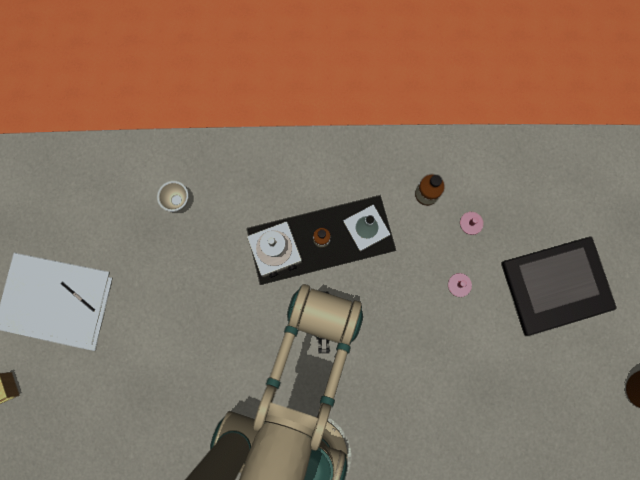

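View pics/side_p.png

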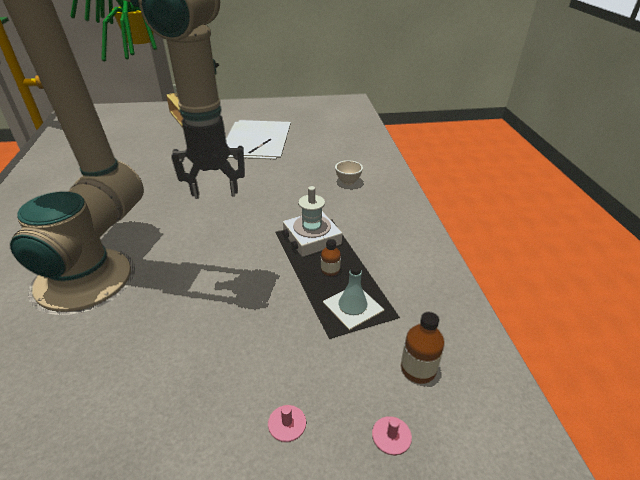

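Everything is standing, at about flask (367,226), bottle (322,237) and beaker with cover (273,244) in the top view. The bystanders haven't moved. I'll make one final measurement of the centring.

Run:
```python
from h import *
a=cv2.imread("pics/top_p.png")[205:280,245:395];b=cv2.imread("pics/side_p.png")[180:335,275:400]
cv2.imwrite("pics/p_t.png",cv2.resize(a,None,fx=5.2,fy=5.2,interpolation=cv2.INTER_CUBIC))
cv2.imwrite("pics/p_s.png",cv2.resize(b,None,fx=3.8,fy=3.8,interpolation=cv2.INTER_CUBIC))
o=load("p");T,S=o["top"],o["side"]
def px(c,x0,y0,f): return (x0+(c[0]+.5)/f-.5,y0+(c[1]+.5)/f-.5)
# expected projections of ideal points in crop coordinates
for n,P in {"flasktop":(.6273,-.1757,.121),"flaskbase":(.6273,-.1757,.009),"cap":(.596,-.0445,.093),"botbase":(.596,-.0445,.003),"stem":(.565,.0865,.164),"disc":(.565,.0865,.123)}.items():
    t=(proj(T,P)-[245,205]+.5)*5.2-.5; s=(proj(S,P)-[275,180]+.5)*3.8-.5
    print(n,t.round(0),s.round(0))
```

```text
flasktop [653.  72.] [307. 334.]
flaskbase [635. 117.] [296. 475.]
cap [398. 146.] [214. 233.]
botbase [397. 178.] [211. 340.]
stem [136. 183.] [140.  28.]
disc [142. 198.] [140.  81.]
```

View pics/p_t.png

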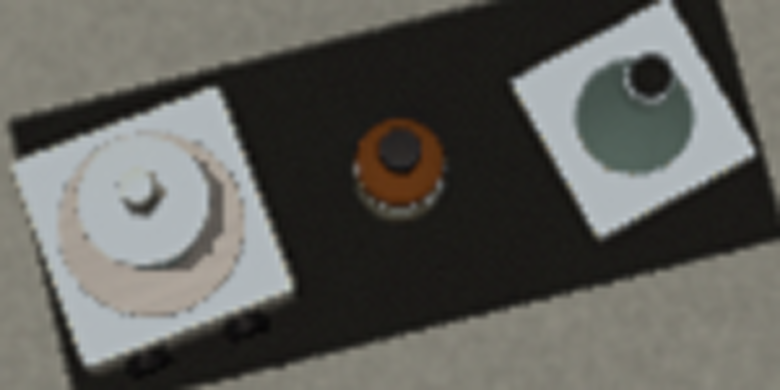

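View pics/p_s.png

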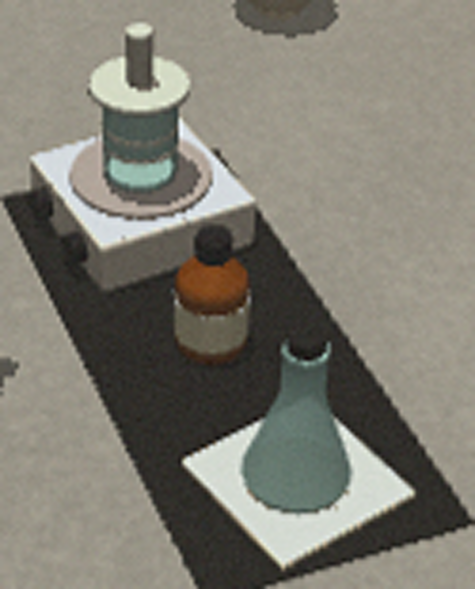

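```bash
python3 -c "
from rig import manip
print(manip.sign_off())"
```

```text
the job is handed in; nothing more can be done
None
```

I laid out the titration place in the order asked: flask on the tile, beaker on the stirrer plate, white cover on the beaker, then the small bottle on the mat. I handed it in at about 39 s of the 125 s allowed. Each piece was lowered in small steps until the force reading showed contact of about 4–5 N before I let go.

In the last two pictures everything stands upright and nothing touches the robot. The big bottle, mortar and pink covers appear not to have moved.

| Check | Result |
|---|---|
| Flask base against tile centre (top view) | within about 1 mm |
| Beaker against plate centre | within about 2 mm |
| Flask, bottle and cover tops against where they should appear | within about 1 pixel (2–2.5 mm) in the top view; side view agrees by eye |

- **Camera disagreement:** the two cameras differed by 2–3 mm in y for the tile and plate, so I used values between them. The top view also showed the same 4-row offset in the enlarged crop (about 2 mm) for all three tops. I took that as calibration error and did not correct for it.
- **Failed measurements:** the first automatic measurement of the plate failed in the top view. A second attempt fixed the top view but failed in the side view, so I combined the good result from each.

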